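Press an end cap home with a trigger bar clamp and open the clamp

ROBOT

A 6-joint arm with a two-finger parallel gripper is mounted at the origin on a cart in front of the work surface, level with it; the furniture and walls round the work are solid. World frame = base frame: x ahead of the robot, y to its left, z up, the work surface at z = 0. Lengths are in m, angles in rad, forces in N, time in s.
With the tool pointing down it reaches from about 0.4 to 0.825 m from the base axis. Payload 7 kg.
Tool frame: the origin (TCP) lies at the very end of the fingers, on their centre line; the grasp point (between the pads) lies 19 mm behind it; z points along the fingers, y is the line along which they close (so a half turn about z gives the same grasp; the last joint's range is limited). The gripper opens to 88 mm and grips with 3 to 60 N. Pads are 19 mm wide; open, the fingers measure 130 mm over their backs; the gripper's body (78 mm by 193 mm) begins 47 mm behind the grasp point.
Start: joints at [-1.002, 0.359, 0.012, 0, -1.224, -0.288], TCP at [0.187, -0.649, 0.227] pointing down, gripper open.
Joint ranges: [-3.07, 3.07], [-1.43, 2.12], [-1.02, 1.25], [-3.03, 1.67], [-3.05, -0], [-3.03, 3.03]. Speed limits (rad/s): [2.39, 2.39, 3.01, 3.14, 3.14, 3.14].

INTERFACE

Orientations are given as a rotation vector (axis times angle).
In Python, from cell import r gives the robot as it stands.
- The arm moves only by the shell command python3 -m inch 'ROWS' [OPENING] [FORCE]. ROWS is JSON, a list of rows, each an object of numbers: "x", "y", "z": the shift along the world's x, y, z in cm; "rx", "ry", "rz": the turn, a rotation vector about the world's x, y, z in rad. A call has 1 to 10 rows; each row is the pose to reach, as a shift and turn from the pose commanded when the call began; what a row does not reach only later rows make up. A row lasts 1/12 s, in which the tool goes at most 41.7 mm and 7.16 degrees, less where a joint would pass 70% of its speed; a pose out of reach is approached as far as the arm can. A call with a gripper value outside its range is refused whole. OPENING is the opening in per cent of the stroke, from 0 (shut) to 100 (fully open), set as the call begins (- or left out, the last holds). The fingers move at their own pace and stop on an object; FORCE is the grip in N (left out, the last holds). Time passes only in rows, so rows that repeat a pose let the fingers close. It gives the time, the measured TCP pose, the force, the opening and the grip force at its end, in the units of the state.
- r.sense(): the state, without advancing time (a new reading comes with each control period).
- r.grab_frame(name): name is "scene" or "side" or "wrist"; returns (picture, depth): 400x640x3 uint8, red, green, blue; 400x640 float32, m along the optical axis (not along the pixel's ray), 0 where there is no reading.
- r.camera_info(name): a dict with "mtx" (3x3 intrinsics, pixels), "distortion" ([k1, k2, p1, p2, k3] as OpenCV has them; the pictures are not rectified), "R" (3x3) and "t" (3): a world point X has camera coordinates R X + t. Camera axes: x right, y down, z forward; pixel columns grow to the right and rows downward; lengths in m; the calibration is good to about 2 mm. A picture is of the moment at which its call begins: read the wrist's pose just before it. camera_info takes no time and is no camera call; for the wrist camera it gives the pose at the moment of the call.
- r.sign_off(): hands the job in; it is judged then, once.
The state is a dict: "t": time; "qpos": joint angles; "qd": joint speeds; "joint_efforts": joint torques, N m; "position": TCP position; "orientation": TCP orientation; "ft_force": force on the tool from outside, world axes, zero at the start; "wrist_torque": the same for the moment, N m; "width": opening from 0.0 (shut) to 1.0 (fully open); "grasp_force": force on a finger pad.
Only numpy, scipy, OpenCV 4.12 (cv2) and the standard library are available. Lean on these libraries where they do the work, as an engineer would, in place of code of your own. Each camera call takes 0.05 s, during which the arm holds its last target. There are 200 camera calls.

TASK

The front cap of the aluminium case lying in the bar clamp is only started on its spigot. Pump the clamp's orange trigger until the jaw has pressed the cap fully home, then press the red release lever and slide the clamp head all the way back so that the case can be lifted out. Push on the cap only with the jaw, leave the case lying in its bed, and do not disturb the other things on the worktop.

Things in the scene. Friction and masses are not known exactly. Their poses are not given: they have to be found in the camera images.
- clamp_board: Plywood baseboard 372x150x18 mm, fixed to the worktop, carrying a one-handed bar clamp that lies flat. Origin on the worktop under the bar's middle; x axis along the bar, the way the jaw advances; y from the handle side to the jaw side; z up. The bar runs at y = 0, 50 mm up; fixed jaw's face at x = 145 mm; bed centred at y = 70 mm. Handle and trigger overhang the board on the -y side.
- clamp_head (a joint): Sliding head (jaw, handle, trigger, tail) along the bar, m: 0 = fully back at its stop, grows as the jaw advances, about 0.054 with the jaw on the cap when home. A ratchet lets it move forward (about 5 N) but not back unless the release lever is pressed. A full squeeze of the trigger advances it about 5 mm.
- jaw_face (a point): Centre of the moving jaw's rubber pad (58 mm wide, 40 mm tall), on the face that presses the cap; moves with the head.
- pump_grip (a point): Midway between handle and trigger on the moving head, 50 mm above the worktop: squeeze them together here, along the bar. Span 60 mm at rest, 30 mm each way: the handle's back (black, 22 mm thick, 28 mm tall, 88 mm long) towards the board's -x, the orange trigger's front (12 mm thick, 22 mm tall) towards +x. There is free room below to the worktop.
- trigger (a joint): Trigger angle, rad: 0 = rest, 0.23 = squeezed fully (span at pump_grip then 40 mm). It takes about 6 N empty and 18 N while pressing the cap; 30 to 40 N is plenty. With the cap home it stalls before the end of its stroke. It springs back when let go, which it must between squeezes.
- release_grip (a point): Centre of the pinch, across the bar (board's y), that presses the red release lever on the head's tail behind the handle; 50 mm above the worktop, moves with the head. Tail's plain side 20 mm from it on the +y side; the lever pad's outer face (35 mm long, 20 mm tall) 29 mm from it on the -y side at rest, 20 mm pressed. Tail 32 mm tall. While pinched, pull straight back along the bar (about 4 N).
- release_lever (a joint): Release lever angle, rad: 0 to 0.2 when let go (its pawl rides on the teeth), above 0.26 the pawl is clear and the head slides back, 0.34 = fully pressed. It takes up to 4 N at the pad and springs back.
- end_cap (a joint): Gap in m between the case's front cap and the case: 0 = cap fully home (no orange gasket showing), 0.006 to 0.008 at the start. The cap is a stiff push fit: about 24 N, and it stays where it is left.
- cap_face (a point): Centre of the outer face of the black front cap (64 x 42 mm, 12 mm thick), which faces the moving jaw.
- case_center (a point): Centre (half-way up) of the extruded aluminium instrument case: 84 mm long along the bar without its front cap, 62 mm wide, 42 mm tall, lying loose on the board between two low guide strips, its rear 1 to 3 mm off the fixed jaw; about 0.35 kg. It is not to be handled.
- bed_center (a point): Where the case's centre lies when it stands in the bed against the fixed jaw; fixed to the board.
- multimeter: Red multimeter lying on the worktop, 199 x 94 x 64 mm, a bystander; origin under its middle.
- screwdriver: Screwdriver with black and yellow handle lying on the worktop, 180 mm long, a bystander.
- tape_roll: Roll of black tape, 72 mm across and 18 mm tall, a bystander.
- probe_red: Red test probe lying on the worktop, 126 mm long, a bystander.
- case: The case itself; origin in the middle of its underside.

How it is judged:
By the outcome, as a careful person would: the job done as asked, in the order asked, and still so for the second after the job is handed in, with the robot touching nothing.
It also fails if it takes over 61 s, if anything falls off the work surface, if the arm or the gripper's body presses on something with over 40 N, if the wrist force passes 120 N, or if a joint passes its speed limit or range.

## Working session

There is one attempt and no reset: what is moved stays moved. The work goes in short steps, Python scripts to look and compute and a shell command to move; the robot and the scene stay as the last step left them, time stands still between calls to the robot, and variables do not carry over. Pictures are saved under pics/ and viewed, at most 10 in all, crops included, and the job is handed in when it is done.

```bash
ls; mkdir -p pics
python3 - <<'E'
from cell import r
import cv2,numpy as np
s=r.sense();print(s['t'],s['position'],s['orientation'],s['width'])
for n in("scene","side"):
    p,d=r.grab_frame(n);np.savez('pics/'+n+'.npz',p=p,d=d)
    cv2.imwrite('pics/%s1.png'%n,p[:,:,::-1])
    c=r.camera_info(n);print(n,np.round(c['mtx'],1).tolist(),c['distortion'],np.round(-np.array(c['R']).T@c['t'],3))
E
```

```text
pics
0.0 [ 0.18693807 -0.64810621  0.22564745] [ 4.39424765e-01 -3.11038598e+00 -2.45865609e-03] 1.0030199666318105
scene [[432.8, 0.0, 327.0], [0.0, 432.8, 196.2], [0.0, 0.0, 1.0]] [0.00644634 0.         0.         0.         0.        ] [0.04  0.595 0.796]
side [[403.0, 0.0, 321.6], [0.0, 403.0, 197.0], [0.0, 0.0, 1.0]] [-0.10128992  0.          0.          0.          0.        ] [0.56  0.635 0.652]
```

View pics/scene1.png

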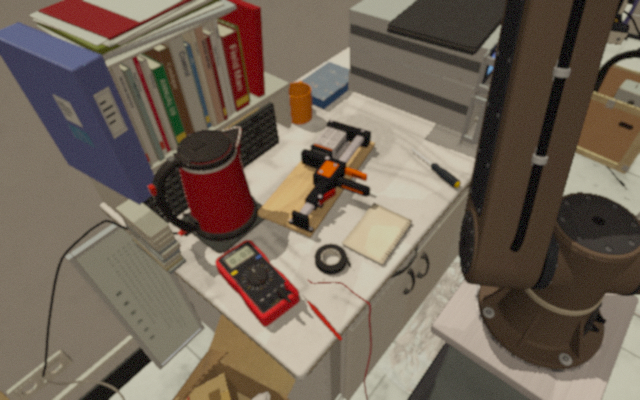

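View pics/side1.png

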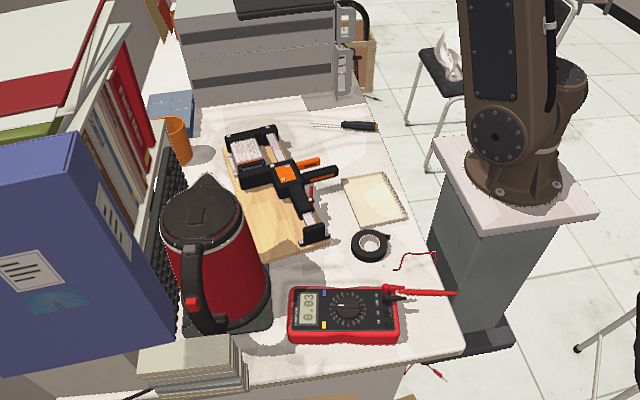

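The clamp sits mid-table: the head's orange block is near (330,172) in scene and (287,173) in side. The handle and trigger point toward the robot, and the case is at the far end near the fixed jaw. I'll enlarge both.

```bash
cat > h.py <<'E'
import numpy as np,cv2
from cell import r
def ray(n,uv,c=None):
    c=c or r.camera_info(n)
    x=cv2.undistortPoints(np.array([[uv]],float),np.array(c['mtx']),np.array(c['distortion']))[0,0]
    R=np.array(c['R']);return -R.T@np.array(c['t']),R.T@np.array([x[0],x[1],1.])
def onz(n,uv,z,c=None):
    o,d=ray(n,uv,c);return o+d*(z-o[2])/d[2]
def tri(obs):
    A=np.zeros((3,3));b=np.zeros(3);L=[]
    for n,uv,*c in obs:
        o,d=ray(n,uv,*c);d=d/np.linalg.norm(d);P=np.eye(3)-np.outer(d,d);A+=P;b+=P@o;L.append((P,o))
    X=np.linalg.solve(A,b);return X,[float(np.linalg.norm(P@(X-o))) for P,o in L]
def proj(n,X,c=None):
    c=c or r.camera_info(n);R=np.array(c['R'])
    return cv2.projectPoints(np.array([X],float),cv2.Rodrigues(R)[0],np.array(c['t'],float),np.array(c['mtx']),np.array(c['distortion']))[0][0,0]
E
python3 - <<'E'
import numpy as np,cv2
a=np.load('pics/scene.npz')['p'];b=np.load('pics/side.npz')['p']
A=cv2.resize(a[110:240,250:390],None,fx=4.2,fy=4.2,interpolation=cv2.INTER_CUBIC)
B=cv2.resize(b[115:265,215:350],None,fx=4,fy=4,interpolation=cv2.INTER_CUBIC)
def grid(I,x0,y0,f):
    I=I[:,:,::-1].copy()
    for u in range(x0,x0+200,20):
        x=int((u-x0)*f)
        if x<I.shape[1]: cv2.line(I,(x,0),(x,8),(0,255,0),1);cv2.putText(I,str(u),(x,20),0,.4,(0,255,0))
    for v in range(y0,y0+200,20):
        y=int((v-y0)*f)
        if y<I.shape[0]: cv2.line(I,(0,y),(8,y),(0,255,0),1);cv2.putText(I,str(v),(10,y+4),0,.4,(0,255,0))
    return I
cv2.imwrite('pics/sc2.png',grid(A,250,110,4.2));cv2.imwrite('pics/si2.png',grid(B,215,115,4))
E
```

```text
(no output)
```

View pics/sc2.png

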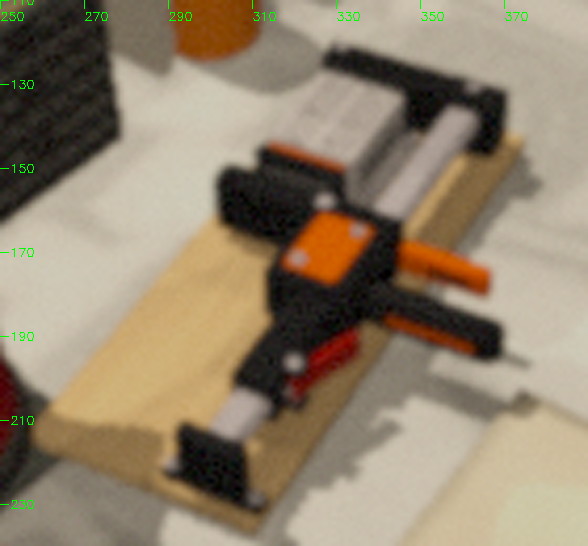

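View pics/si2.png

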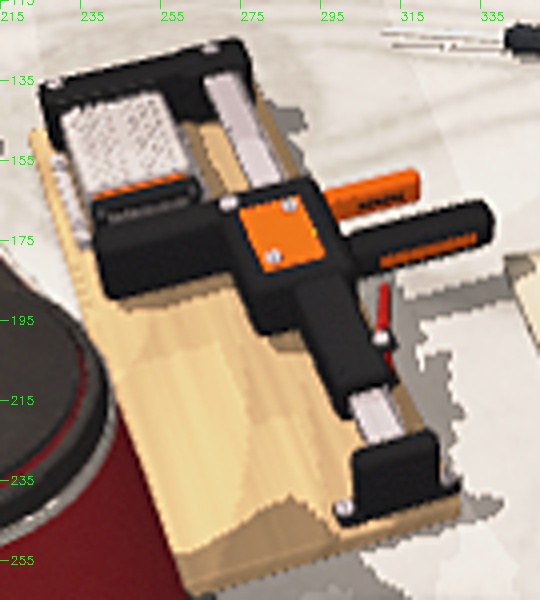

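Run:
```python
from h import *
S=lambda x,y:("scene",(250+x/4.2,110+y/4.2))
T=lambda x,y:("side",(215+x/4,115+y/4))
np.set_printoptions(precision=4,suppress=True)
for nm,a,b in[("screw A",S(323,201),T(228,202)),("B",S(358,230),T(290,205)),("C",S(297,257),T(273,257)),
 ("handle tip topfar",S(498,328),T(492,210)),("trig tip",S(488,272),T(418,175)),("board -x-y",S(262,518),T(460,495)),("board -x+y",S(38,425),T(187,592)),
 ("fixed end jaw corner",S(505,95),T(243,42)),("fixedjaw +y",S(333,47),T(45,90)),("jaw -x+y top",S(222,175),T(97,235)),("end stop top -y",S(245,462),T(435,433)),("stop top +y",S(182,425),T(357,455))]:
    print(nm,*tri([a,b]))
for nm,p in[("s -x-y",S(262,518)),("t -x-y",T(460,495)),("s -x+y",S(38,425)),("t",T(187,592)),("t +x+y",T(33,135)),("s +x-y",S(522,142))]: print(nm,onz(p[0],p[1],.018))
```

```text
screw A [ 0.5732 -0.0353  0.0684] [0.00029534252467825823, 0.0002953425246782206]
B [ 0.54   -0.0274  0.0687] [0.00013016339505779128, 0.00013016339505787019]
C [0.5527 0.0136 0.0698] [4.822748578193357e-05, 4.8227485781777784e-05]
handle tip topfar [ 0.4307 -0.0168  0.0608] [0.0021549416369893632, 0.002154941636989173]
trig tip [ 0.4655 -0.0563  0.056 ] [0.0008529804875151974, 0.0008529804875152336]
board -x-y [0.4742 0.1397 0.011 ] [0.00026736456784935735, 0.00026736456784931235]
board -x+y [0.6141 0.1758 0.0159] [0.0041899029335664365, 0.004189902933566313]
fixed end jaw corner [ 0.5544 -0.1983  0.0571] [3.175737702910668e-05, 3.175737702920403e-05]
fixedjaw +y [ 0.6772 -0.1721  0.0551] [0.0007287356506032373, 0.000728735650603068]
jaw -x+y top [ 0.6449 -0.0244  0.0616] [0.0029477199772537637, 0.0029477199772537134]
end stop top -y [0.485  0.1371 0.0533] [0.0031396442947289422, 0.0031396442947289435]
stop top +y [0.5248 0.1445 0.0575] [0.00023669000212572005, 0.00023669000212575672]
s -x-y [0.4705 0.1435 0.018 ]
t -x-y [0.4751 0.1455 0.018 ]
s -x+y [0.6152 0.1723 0.018 ]
t [0.6129 0.1824 0.018 ]
t +x+y [ 0.6916 -0.1781  0.018 ]
s +x-y [ 0.5436 -0.2065  0.018 ]
```

Run:
```python
from h import *
from scipy.spatial.transform import Rotation as Ro
s=r.sense();R=Ro.from_rotvec(s['orientation']).as_matrix();print(np.round(R,3))
ty=R[:,1];print(np.degrees(np.arctan2(ty[1],ty[0])))
c=r.camera_info('wrist');C=-np.array(c['R']).T@c['t'];print(np.round(R.T@(C-s['position']),3),np.round(R.T@np.array(c['R']).T,3),np.round(c['mtx'],0).tolist())
d=np.load('pics/side.npz')['d'];n='side'
# kettle: points above .1
c=r.camera_info(n);v,u=np.mgrid[0:400:2,0:640:2];z=d[::2,::2];m=(z>0)&(z<1.5)
x=cv2.undistortPoints(np.stack([u[m],v[m]],1)[:,None].astype(float),np.array(c['mtx']),np.array(c['distortion']))[:,0]
P=(np.c_[x,np.ones(len(x))]*z[m][:,None]-c['t'])@np.array(c['R'])
k=P[(P[:,2]>.09)&(P[:,0]>.3)&(P[:,0]<.95)&(abs(P[:,1])<.4)]
for y in np.arange(-.4,.4,.1):
    q=k[(k[:,1]>=y)&(k[:,1]<y+.1)]
    if len(q): print(round(y,1),len(q),'minx',q[:,0].min().round(3),'maxz',q[:,2].max().round(3))
```

```text
[[-0.961 -0.277 -0.001]
 [-0.277  0.961  0.001]
 [ 0.     0.002 -1.   ]]
106.08020923062352
[ 0.073 -0.001 -0.157] [[ 0.    -0.96  -0.278]
 [ 1.     0.    -0.   ]
 [ 0.    -0.278  0.96 ]] [[313.0, 0.0, 322.0], [0.0, 313.0, 196.0], [0.0, 0.0, 1.0]]
-0.4 2692 minx 0.321 maxz 0.302
-0.3 27 minx 0.776 maxz 0.103
-0.2 86 minx 0.772 maxz 0.153
-0.1 493 minx 0.769 maxz 0.363
-0.0 1356 minx 0.746 maxz 0.479
0.1 2484 minx 0.634 maxz 0.478
0.2 3282 minx 0.612 maxz 0.472
0.3 8314 minx 0.653 maxz 0.47
```

Run:
```python
from h import *
for n in('side','scene'):
    d=np.load(f'pics/{n}.npz')['d'];c=r.camera_info(n);v,u=np.mgrid[0:400:2,0:640:2];z=d[::2,::2];m=(z>0)&(z<3)
    x=cv2.undistortPoints(np.stack([u[m],v[m]],1)[:,None].astype(float),np.array(c['mtx']),np.array(c['distortion']))[:,0]
    P=(np.c_[x,np.ones(len(x))]*z[m][:,None]-c['t'])@np.array(c['R'])
    P=P[(P[:,2]>.1)&(P[:,0]>.1)&(P[:,0]<.9)]
    for y in np.arange(-.8,-.2,.05):
        q=P[(P[:,1]>=y)&(P[:,1]<y+.05)]
        if len(q): print(n,round(y,2),len(q),'x pct',np.percentile(q[:,0],[0,5,50]).round(3),'maxz',q[:,2].max().round(3))
```

```text
side -0.55 8 x pct [0.728 0.734 0.769] maxz 0.278
side -0.5 84 x pct [0.376 0.638 0.714] maxz 0.28
side -0.45 430 x pct [0.366 0.371 0.422] maxz 0.299
side -0.4 2309 x pct [0.321 0.35  0.595] maxz 0.301
side -0.35 270 x pct [0.382 0.4   0.514] maxz 0.302
side -0.25 10 x pct [0.776 0.779 0.806] maxz 0.103
side -0.2 6 x pct [0.774 0.774 0.776] maxz 0.102
scene -0.7 3 x pct [0.436 0.436 0.44 ] maxz 0.168
scene -0.65 74 x pct [0.147 0.152 0.167] maxz 0.366
scene -0.6 179 x pct [0.121 0.125 0.154] maxz 0.336
scene -0.55 180 x pct [0.389 0.397 0.5  ] maxz 0.302
scene -0.5 298 x pct [0.361 0.369 0.517] maxz 0.301
scene -0.45 652 x pct [0.359 0.361 0.432] maxz 0.302
scene -0.4 1855 x pct [0.326 0.359 0.563] maxz 0.301
scene -0.35 246 x pct [0.378 0.393 0.501] maxz 0.3
scene -0.25 1 x pct [0.831 0.831 0.831] maxz 0.101
scene -0.2 1 x pct [0.769 0.769 0.769] maxz 0.1
```

```bash
python3 -m inch '[{"z":4},{"z":8},{"z":12,"y":1},{"z":15,"x":1,"y":4},{"z":16,"x":2,"y":8},{"z":16,"x":4,"y":11.5},{"z":16,"x":5.5,"y":15},{"z":16,"x":7,"y":18.5},{"z":16,"x":9,"y":22},{"z":16,"x":10.5,"y":25.5}]' 100 5
python3 -m inch '[{"x":2,"y":3.5},{"x":3.5,"y":7},{"x":5,"y":10.5},{"x":7,"y":14},{"x":9,"y":18,"z":-2},{"x":11,"y":21.5,"z":-3},{"x":13,"y":25,"z":-4},{"x":15,"y":29,"z":-6},{"x":17,"y":33,"z":-8},{"x":18.5,"y":37,"z":-9}]'
python3 -m inch '[{"y":3.5,"z":-1,"rz":-0.075},{"y":5,"z":-4,"rz":-0.075},{"y":5,"z":-4,"rz":-0.075},{"y":5,"z":-4,"rz":-0.075}]'
cat > cap.py <<'E'
from h import *
import sys,pickle
nm,x0,y0,x1,y1,f=sys.argv[1],*map(float,sys.argv[2:7])
x0,y0,x1,y1=map(int,(x0,y0,x1,y1))
c=r.camera_info('wrist');p,d=r.grab_frame('wrist');pickle.dump((c,p,d),open(f'pics/{nm}.pkl','wb'))
I=cv2.resize(p[y0:y1,x0:x1],None,fx=f,fy=f,interpolation=cv2.INTER_CUBIC)[:,:,::-1].copy()
for u in range(-(-x0//40)*40,x1,40): cv2.putText(I,'|%d'%u,(int((u-x0)*f),10),0,.35,(0,200,0))
for v in range(-(-y0//40)*40,y1,40): cv2.putText(I,'-%d'%v,(0,int((v-y0)*f)+4),0,.35,(0,200,0))
cv2.imwrite(f'pics/{nm}.png',I)
E
python3 cap.py w1 0 0 640 400 1.25
```

```text
schema error: expected keys x, y, z, rx, ry, rz
schema error: expected keys x, y, z, rx, ry, rz
schema error: expected keys x, y, z, rx, ry, rz
```

View pics/w1.png

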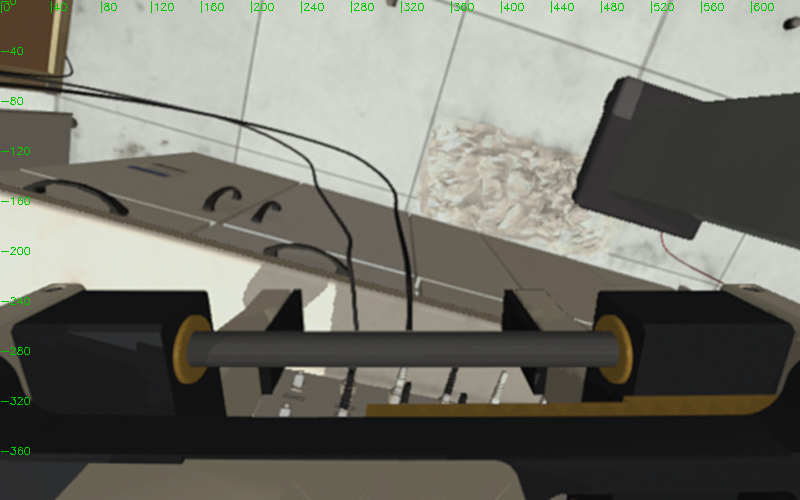

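The wrist view looks toward the tool's +x side, away from the clamp. The moves were refused because every row needs all six keys, so I'll resend them in full.

```bash
python3 -m inch '[{"x":0,"y":0,"z":4,"rx":0,"ry":0,"rz":0},{"x":0,"y":0,"z":8,"rx":0,"ry":0,"rz":0},{"x":0,"y":1,"z":12,"rx":0,"ry":0,"rz":0},{"x":1,"y":4,"z":15,"rx":0,"ry":0,"rz":0},{"x":3,"y":7.5,"z":16,"rx":0,"ry":0,"rz":0},{"x":5,"y":11,"z":16,"rx":0,"ry":0,"rz":0},{"x":7,"y":14.5,"z":16,"rx":0,"ry":0,"rz":0},{"x":9,"y":18,"z":16,"rx":0,"ry":0,"rz":0},{"x":11,"y":21.5,"z":16,"rx":0,"ry":0,"rz":0},{"x":13,"y":25,"z":16,"rx":0,"ry":0,"rz":0}]' 100 5
python3 -m inch '[{"x":2,"y":3.5,"z":0,"rx":0,"ry":0,"rz":-0.075},{"x":4,"y":7,"z":0,"rx":0,"ry":0,"rz":-0.075},{"x":6,"y":10.5,"z":0,"rx":0,"ry":0,"rz":-0.075},{"x":8,"y":14,"z":0,"rx":0,"ry":0,"rz":-0.075},{"x":10,"y":17.5,"z":-1,"rx":0,"ry":0,"rz":-0.075},{"x":12,"y":21,"z":-2,"rx":0,"ry":0,"rz":-0.075},{"x":14,"y":24.5,"z":-4,"rx":0,"ry":0,"rz":-0.075},{"x":16,"y":28,"z":-6,"rx":0,"ry":0,"rz":-0.075},{"x":18,"y":31.5,"z":-8,"rx":0,"ry":0,"rz":-0.075},{"x":20,"y":35,"z":-9,"rx":0,"ry":0,"rz":-0.075}]'
python3 -m inch '[{"x":2,"y":3.5,"z":-2,"rx":0,"ry":0,"rz":0},{"x":3.5,"y":7,"z":-4,"rx":0,"ry":0,"rz":0},{"x":3.5,"y":7,"z":-6,"rx":0,"ry":0,"rz":0},{"x":3.5,"y":7,"z":-6,"rx":0,"ry":0,"rz":0},{"x":3.5,"y":7,"z":-6,"rx":0,"ry":0,"rz":0}]'
python3 cap.py w2 0 0 640 400 1.25
```

```text
t: 0.98
position: [0.3173, -0.3967, 0.3865]
orientation: [-0.439, 3.111, 0.0]
ft_force: [0.8, 0.5, 0.1]
width: 1.003
grasp_force: 0.0
t: 1.82
position: [0.512, -0.0548, 0.2976]
orientation: [0.323, -3.124, -0.001]
ft_force: [0.6, -1.0, -0.3]
width: 1.001
grasp_force: 0.0
t: 2.23
position: [0.5467, 0.0134, 0.2383]
orientation: [0.324, -3.122, 0.002]
ft_force: [0.4, 0.8, 0.6]
width: 1.0
grasp_force: 0.0
```

View pics/w2.png

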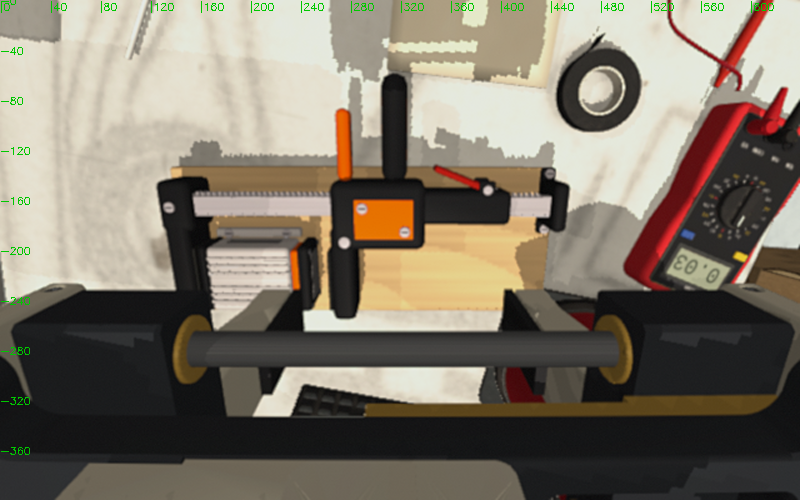

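Run:
```python
from h import *
import pickle
np.set_printoptions(precision=4,suppress=True)
c=pickle.load(open('pics/w2.pkl','rb'))[0]
W=lambda x,y:('wrist',(x/1.25,y/1.25),c)
S=lambda x,y:("scene",(250+x/4.2,110+y/4.2))
T=lambda x,y:("side",(215+x/4,115+y/4))
print("screws",*[tri([W(*w),S(*s),T(*t)]) for w,s,t in [((344,242),(323,201),(228,202)),((361,209),(358,230),(290,205)),((404,231),(297,257),(273,257))]])
print("lever screw",tri([W(488,189),T(381,338)]),tri([W(488,189),S(293,362)]))
print("handle tip",tri([W(400,75),T(485,206)]),"trig tip",tri([W(343,108),T(415,172),S(488,272)]))
f=lambda w,z:onz(*W(*w)[:2],z,c)
b0,b1=f((195,204),.06),f((550,205),.06);ex=(b0-b1)[:2];ex/=np.linalg.norm(ex);ey=np.array([-ex[1],ex[0]]);print('ex',ex,np.degrees(np.arctan2(ex[1],ex[0])))
e2=(f((172,167),.018)-f((545,167),.018))[:2];print('edge',np.degrees(np.arctan2(e2[1],e2[0])))
B=lambda p:np.array([p[:2]@ex,p[:2]@ey])
for nm,w,z in[("handle back tip",(407,90),.06),("handle front tip",(383,90),.06),("handle back root",(407,165),.06),("handle end",(395,74),.06),("trig front tip",(337,115),.06),("trig front root",(337,170),.06),("trig back",(351,140),.06),("trig end",(343,108),.06),
 ("tail -y edge",(460,190),.066),("tail +y",(460,223),.066),("tail end",(509,205),.066),("block back",(424,210),.066),("lever tip",(433,167),.06),("lever mid out",(455,175),.06),("lever other end",(480,186),.06),
 ("board -y edge",(400,167),.018),("board +x end",(172,170),.018),("board -x",(547,260),.018),("fixed jaw face",(208,190),.055),("stop +x face",(540,205),.066),("cap face",(318,270),.06),("jaw face",(333,270),.07)]:
    p=f(w,z);print(nm,p,B(p))
s=r.sense();print(s['position'],B(s['position']))
```

```text
screws (array([ 0.5734, -0.0332,  0.0704]), [0.0017814129190558115, 0.0016487370586543064, 0.0002507605303220944]) (array([ 0.5407, -0.0243,  0.0714]), [0.0030377691204685918, 0.0025419606899053293, 0.0006086321477388406]) (array([0.553 , 0.0153, 0.0715]), [0.001732389103551222, 0.0014931612969486649, 0.00027379056738193066])
lever screw (array([0.505 , 0.0779, 0.0665]), [0.0008845363585308301, 0.0008845363585307651]) (array([0.5045, 0.0771, 0.0653]), [0.0016503825620751043, 0.001650382562075273])
handle tip (array([ 0.4343, -0.0127,  0.0652]), [0.0003288833817562643, 0.00032888338175613915]) trig tip (array([ 0.4663, -0.0546,  0.0583]), [0.0014668909760035377, 0.0009086497635944827, 0.0017629348171236488])
ex [ 0.2026 -0.9793] -78.31060846099899
edge -78.1783917048284
handle back tip [ 0.4431 -0.0051  0.06  ] [0.0948 0.4329]
handle front tip [ 0.4471 -0.0239  0.06  ] [0.114  0.4329]
handle back root [0.501  0.0073 0.06  ] [0.0944 0.4921]
handle end [ 0.4334 -0.0169  0.06  ] [0.1043 0.421 ]
trig front tip [ 0.4735 -0.0569  0.06  ] [0.1517 0.4521]
trig front root [ 0.5172 -0.0498  0.0
[... 187 characters left out ...]
5392 0.062  0.066 ] [0.0485 0.5405]
tail end [0.5154 0.0989 0.066 ] [0.0075 0.5247]
block back [0.5345 0.0292 0.066 ] [0.0797 0.5293]
lever tip [0.4981 0.029  0.06  ] [0.0725 0.4937]
lever mid out [0.5008 0.0488 0.06  ] [0.0537 0.5003]
lever other end [0.5054 0.0719 0.06  ] [0.0319 0.5095]
board -y edge [0.5073 0.0023 0.018 ] [0.1006 0.4972]
board +x end [ 0.5544 -0.2105  0.018 ] [0.3184 0.5003]
board -x [0.5674 0.1671 0.018 ] [-0.0487  0.5895]
fixed jaw face [ 0.5578 -0.1581  0.055 ] [0.2678 0.5142]
stop +x face [0.5099 0.1248 0.066 ] [-0.0189  0.5246]
cap face [ 0.6092 -0.0523  0.06  ] [0.1746 0.586 ]
jaw face [ 0.6025 -0.0378  0.07  ] [0.1591 0.5823]
[0.5474 0.013  0.2398] [0.0982 0.5387]
```

The wrist view shows the clamp nearly axis-aligned: handle at (395,75–180), trigger at (343,108–180), lever at (433–480,167–186). Bar yaw is -78.25°, handle top z is about 0.065 and trigger about 0.058, all consistent with the text. I take pump_grip as (0.4755, -0.0276), so I'll descend there.

```bash
python3 -m inch '[{"x":-3.4,"y":-2,"z":0,"rx":0,"ry":0,"rz":0},{"x":-7.2,"y":-4.1,"z":-1,"rx":0,"ry":0,"rz":0},{"x":-7.2,"y":-4.1,"z":-4,"rx":0,"ry":0,"rz":0},{"x":-7.2,"y":-4.1,"z":-8,"rx":0,"ry":0,"rz":0},{"x":-7.2,"y":-4.1,"z":-12,"rx":0,"ry":0,"rz":0},{"x":-7.2,"y":-4.1,"z":-12,"rx":0,"ry":0,"rz":0}]'
python3 cap.py w3 120 80 520 380 2
```

```text
t: 2.78
position: [0.4715, -0.0295, 0.1153]
orientation: [0.317, -3.119, 0.0]
ft_force: [-1.2, -0.7, -1.5]
width: 0.997
grasp_force: 0.0
```

View pics/w3.png

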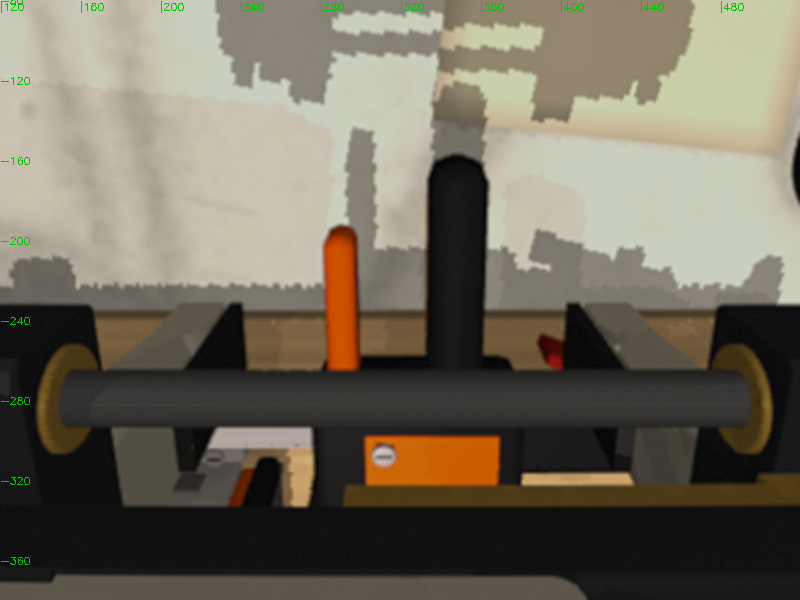

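Fingers at columns ~245 and 568 of the crop (mid 406) straddle the trigger and handle (325 to 487, mid 406) symmetrically. I'll descend and make the first squeeze.

```bash
python3 -m inch '[{"x":0.4,"y":0.1,"z":-4,"rx":0,"ry":0,"rz":0},{"x":0.4,"y":0.1,"z":-7,"rx":0,"ry":0,"rz":0},{"x":0.4,"y":0.1,"z":-8.4,"rx":0,"ry":0,"rz":0},{"x":0.4,"y":0.1,"z":-8.4,"rx":0,"ry":0,"rz":0}]'
python3 -m inch '[{"x":0,"y":0,"z":0,"rx":0,"ry":0,"rz":0},{"x":0,"y":0,"z":0,"rx":0,"ry":0,"rz":0},{"x":0,"y":-0.1,"z":0,"rx":0,"ry":0,"rz":0},{"x":0,"y":0.1,"z":0,"rx":0,"ry":0,"rz":0}]' 0 35
python3 -m inch '[{"x":-0.05,"y":0.25,"z":0,"rx":0,"ry":0,"rz":0},{"x":-0.1,"y":0.5,"z":0,"rx":0,"ry":0,"rz":0},{"x":-0.1,"y":0.5,"z":0,"rx":0,"ry":0,"rz":0},{"x":-0.1,"y":0.5,"z":0,"rx":0,"ry":0,"rz":0}]'
```

```text
t: 3.17
position: [0.4799, -0.027, 0.0355]
orientation: [0.322, -3.124, 0.001]
ft_force: [0.1, -1.2, 1.0]
width: 1.003
grasp_force: 0.0
t: 3.5
position: [0.4806, -0.0255, 0.0371]
orientation: [-0.322, 3.122, 0.001]
ft_force: [0.5, -0.1, -0.6]
width: 0.76
grasp_force: 0.0
t: 3.83
position: [0.4793, -0.0202, 0.0363]
orientation: [-0.323, 3.123, 0.001]
ft_force: [-3.7, 8.3, 8.8]
width: 0.455
grasp_force: 31.5
```

```bash
python3 -m inch '[{"x":0,"y":0,"z":0,"rx":0,"ry":0,"rz":0},{"x":0,"y":-0.3,"z":0,"rx":0,"ry":0,"rz":0},{"x":0,"y":-0.6,"z":-0.3,"rx":0,"ry":0,"rz":0},{"x":-0.1,"y":-0.9,"z":-0.4,"rx":0,"ry":0,"rz":0},{"x":-0.1,"y":-0.9,"z":-0.4,"rx":0,"ry":0,"rz":0},{"x":-0.1,"y":-0.9,"z":-0.4,"rx":0,"ry":0,"rz":0}]' 85
python3 -m inch '[{"x":0,"y":0,"z":0,"rx":0,"ry":0,"rz":0},{"x":0,"y":0,"z":0,"rx":0,"ry":0,"rz":0},{"x":-0.1,"y":0.2,"z":0,"rx":0,"ry":0,"rz":0},{"x":-0.1,"y":0.4,"z":0,"rx":0,"ry":0,"rz":0},{"x":-0.1,"y":0.5,"z":0,"rx":0,"ry":0,"rz":0},{"x":-0.1,"y":0.5,"z":0,"rx":0,"ry":0,"rz":0},{"x":-0.1,"y":0.5,"z":0,"rx":0,"ry":0,"rz":0}]' 0 35
python3 - <<'E'
from h import *
import pickle
c=r.camera_info('side');p,d=r.grab_frame('side');pickle.dump((c,p,d),open('pics/s3.pkl','wb'))
cv2.imwrite('pics/s3.png',cv2.resize(p[115:265,215:350],None,fx=4,fy=4,interpolation=cv2.INTER_CUBIC)[:,:,::-1])
E
```

```text
t: 4.33
position: [0.4769, -0.0298, 0.031]
orientation: [0.322, -3.124, 0.0]
ft_force: [-0.1, 0.1, 0.4]
width: 0.828
grasp_force: 0.0
t: 4.92
position: [0.4763, -0.0246, 0.0313]
orientation: [0.323, -3.125, 0.0]
ft_force: [-0.4, -3.0, 0.0]
width: 0.44
grasp_force: 33.2
```

View pics/s3.png

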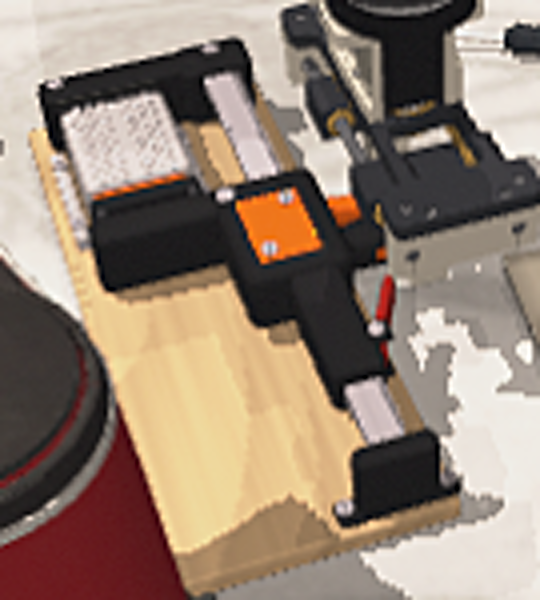

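The head has advanced about 10 mm and the jaw is close to the cap with orange still visible at (145,188). I'll keep pumping.

```bash
python3 -m inch '[{"x":0,"y":0,"z":0,"rx":0,"ry":0,"rz":0},{"x":0,"y":-0.3,"z":0,"rx":0,"ry":0,"rz":0},{"x":0.1,"y":-0.6,"z":0,"rx":0,"ry":0,"rz":0},{"x":0.2,"y":-0.95,"z":0,"rx":0,"ry":0,"rz":0},{"x":0.2,"y":-0.95,"z":0,"rx":0,"ry":0,"rz":0},{"x":0.2,"y":-0.95,"z":0,"rx":0,"ry":0,"rz":0}]' 85
python3 -m inch '[{"x":0,"y":0,"z":0,"rx":0,"ry":0,"rz":0},{"x":0,"y":0,"z":0,"rx":0,"ry":0,"rz":0},{"x":0,"y":0.2,"z":0,"rx":0,"ry":0,"rz":0},{"x":-0.1,"y":0.4,"z":0,"rx":0,"ry":0,"rz":0},{"x":-0.1,"y":0.5,"z":0,"rx":0,"ry":0,"rz":0},{"x":-0.1,"y":0.5,"z":0,"rx":0,"ry":0,"rz":0},{"x":-0.1,"y":0.5,"z":0,"rx":0,"ry":0,"rz":0},{"x":-0.1,"y":0.5,"z":0,"rx":0,"ry":0,"rz":0}]' 0 35
python3 -m inch '[{"x":0,"y":0,"z":0,"rx":0,"ry":0,"rz":0},{"x":0,"y":-0.3,"z":0,"rx":0,"ry":0,"rz":0},{"x":0.1,"y":-0.6,"z":0,"rx":0,"ry":0,"rz":0},{"x":0.2,"y":-0.95,"z":0,"rx":0,"ry":0,"rz":0},{"x":0.2,"y":-0.95,"z":0,"rx":0,"ry":0,"rz":0},{"x":0.2,"y":-0.95,"z":0,"rx":0,"ry":0,"rz":0}]' 85
python3 -m inch '[{"x":0,"y":0,"z":0,"rx":0,"ry":0,"rz":0},{"x":0,"y":0,"z":0,"rx":0,"ry":0,"rz":0},{"x":0,"y":0.2,"z":0,"rx":0,"ry":0,"rz":0},{"x":-0.1,"y":0.4,"z":0,"rx":0,"ry":0,"rz":0},{"x":-0.1,"y":0.5,"z":0,"rx":0,"ry":0,"rz":0},{"x":-0.1,"y":0.5,"z":0,"rx":0,"ry":0,"rz":0},{"x":-0.1,"y":0.5,"z":0,"rx":0,"ry":0,"rz":0},{"x":-0.1,"y":0.5,"z":0,"rx":0,"ry":0,"rz":0}]' 0 35
cat > trk.py <<'E'
from h import *
import pickle
p0=np.load('pics/side.npz')['p'];p=r.grab_frame('side')[0]
# head: orange plate centroid; gasket pixels near cap
def org(p,x0,y0,x1,y1):
    h=cv2.cvtColor(p[y0:y1,x0:x1],cv2.COLOR_RGB2HSV);m=(h[...,0]>4)&(h[...,0]<20)&(h[...,1]>150)&(h[...,2]>120)
    v,u=np.nonzero(m);return len(u),(u.mean()+x0,v.mean()+y0) if len(u) else None
for q in(p0,p):
    n,c=org(q,268,160,300,185);print('plate',n,np.round(c,2),np.round(onz('side',c,.07),4),'gasket',org(q,232,152,266,170))
E
python3 trk.py
```

```text
t: 5.47
position: [0.479, -0.034, 0.0314]
orientation: [-0.322, 3.124, 0.001]
ft_force: [0.1, -0.2, 0.3]
width: 0.82
grasp_force: 0.0
t: 6.13
position: [0.4781, -0.0293, 0.0315]
orientation: [-0.324, 3.124, -0.001]
ft_force: [4.0, -6.1, -1.2]
width: 0.446
grasp_force: 33.1
t: 6.63
position: [0.4793, -0.0387, 0.0312]
orientation: [0.322, -3.125, -0.0]
ft_force: [-0.1, -0.9, -0.5]
width: 0.816
grasp_force: 0.0
t: 7.3
position: [0.4792, -0.034, 0.0315]
orientation: [-0.324, 3.124, -0.001]
ft_force: [4.8, -9.0, -3.9]
width: 0.444
grasp_force: 33.0
plate 258 [286.18 172.4 ] [ 0.5447 -0.0065  0.07  ] gasket (28, (np.float64(249.5), np.float64(161.17857142857142)))
plate 254 [284.16 167.8 ] [ 0.5477 -0.022   0.07  ] gasket (31, (np.float64(250.03225806451613), np.float64(160.80645161290323)))
```

```bash
python3 -m inch '[{"x":0,"y":0,"z":0,"rx":0,"ry":0,"rz":0},{"x":0,"y":-0.3,"z":0,"rx":0,"ry":0,"rz":0},{"x":0.1,"y":-0.6,"z":0,"rx":0,"ry":0,"rz":0},{"x":0.2,"y":-0.95,"z":0,"rx":0,"ry":0,"rz":0},{"x":0.2,"y":-0.95,"z":0,"rx":0,"ry":0,"rz":0},{"x":0.2,"y":-0.95,"z":0,"rx":0,"ry":0,"rz":0}]' 85
python3 -m inch '[{"x":0,"y":0,"z":0,"rx":0,"ry":0,"rz":0},{"x":0,"y":0,"z":0,"rx":0,"ry":0,"rz":0},{"x":0,"y":0.2,"z":0,"rx":0,"ry":0,"rz":0},{"x":-0.1,"y":0.4,"z":0,"rx":0,"ry":0,"rz":0},{"x":-0.1,"y":0.5,"z":0,"rx":0,"ry":0,"rz":0},{"x":-0.1,"y":0.5,"z":0,"rx":0,"ry":0,"rz":0},{"x":-0.1,"y":0.5,"z":0,"rx":0,"ry":0,"rz":0},{"x":-0.1,"y":0.5,"z":0,"rx":0,"ry":0,"rz":0}]' 0 35
python3 trk.py | tail -1
python3 -m inch '[{"x":0,"y":0,"z":0,"rx":0,"ry":0,"rz":0},{"x":0,"y":-0.3,"z":0,"rx":0,"ry":0,"rz":0},{"x":0.1,"y":-0.6,"z":0,"rx":0,"ry":0,"rz":0},{"x":0.2,"y":-0.95,"z":0,"rx":0,"ry":0,"rz":0},{"x":0.2,"y":-0.95,"z":0,"rx":0,"ry":0,"rz":0},{"x":0.2,"y":-0.95,"z":0,"rx":0,"ry":0,"rz":0}]' 85
python3 -m inch '[{"x":0,"y":0,"z":0,"rx":0,"ry":0,"rz":0},{"x":0,"y":0,"z":0,"rx":0,"ry":0,"rz":0},{"x":0,"y":0.2,"z":0,"rx":0,"ry":0,"rz":0},{"x":-0.1,"y":0.4,"z":0,"rx":0,"ry":0,"rz":0},{"x":-0.1,"y":0.5,"z":0,"rx":0,"ry":0,"rz":0},{"x":-0.1,"y":0.5,"z":0,"rx":0,"ry":0,"rz":0},{"x":-0.1,"y":0.5,"z":0,"rx":0,"ry":0,"rz":0},{"x":-0.1,"y":0.5,"z":0,"rx":0,"ry":0,"rz":0}]' 0 35
python3 trk.py | tail -1
```

```text
t: 7.85
position: [0.4804, -0.0431, 0.0312]
orientation: [0.322, -3.125, -0.0]
ft_force: [-0.4, 0.2, 0.5]
width: 0.819
grasp_force: 0.0
t: 8.52
position: [0.4797, -0.0383, 0.0314]
orientation: [-0.323, 3.124, -0.001]
ft_force: [2.3, -4.7, -1.3]
width: 0.448
grasp_force: 33.1
plate 253 [284.03 166.65] [ 0.5476 -0.0258  0.07  ] gasket (0, None)
t: 9.07
position: [0.4814, -0.0477, 0.0313]
orientation: [0.322, -3.125, 0.0]
ft_force: [-0.6, 0.3, 0.3]
width: 0.82
grasp_force: 0.0
t: 9.73
position: [0.4801, -0.0402, 0.0313]
orientation: [-0.322, 3.124, 0.004]
ft_force: [-7.6, 19.6, 4.3]
width: 0.45
grasp_force: 34.0
plate 252 [283.77 166.31] [ 0.5481 -0.027   0.07  ] gasket (0, None)
```

```bash
python3 -m inch '[{"x":0,"y":0,"z":0,"rx":0,"ry":0,"rz":0},{"x":0,"y":-0.2,"z":0,"rx":0,"ry":0,"rz":0},{"x":0.1,"y":-0.4,"z":0,"rx":0,"ry":0,"rz":0},{"x":0.1,"y":-0.6,"z":0,"rx":0,"ry":0,"rz":0},{"x":0.1,"y":-0.6,"z":0,"rx":0,"ry":0,"rz":0},{"x":0.1,"y":-0.6,"z":0,"rx":0,"ry":0,"rz":0}]' 85
python3 trk.py | tail -1
python3 -m inch '[{"x":0,"y":0,"z":0,"rx":0,"ry":0,"rz":0},{"x":0,"y":0,"z":0,"rx":0,"ry":0,"rz":0},{"x":0,"y":0.2,"z":0,"rx":0,"ry":0,"rz":0},{"x":-0.1,"y":0.4,"z":0,"rx":0,"ry":0,"rz":0},{"x":-0.1,"y":0.6,"z":0,"rx":0,"ry":0,"rz":0},{"x":-0.1,"y":0.8,"z":0,"rx":0,"ry":0,"rz":0},{"x":-0.1,"y":0.8,"z":0,"rx":0,"ry":0,"rz":0},{"x":-0.1,"y":0.8,"z":0,"rx":0,"ry":0,"rz":0}]' 0 35
python3 trk.py | tail -1
python3 -m inch '[{"x":0,"y":0,"z":0,"rx":0,"ry":0,"rz":0},{"x":0,"y":0,"z":0,"rx":0,"ry":0,"rz":0},{"x":0,"y":0,"z":0,"rx":0,"ry":0,"rz":0},{"x":0,"y":0,"z":0,"rx":0,"ry":0,"rz":0}]'
```

```text
t: 10.28
position: [0.4814, -0.0491, 0.0312]
orientation: [0.322, -3.125, 0.0]
ft_force: [0.4, -0.1, 0.1]
width: 0.823
grasp_force: 0.0
plate 245 [283.42 166.44] [ 0.5488 -0.0267  0.07  ] gasket (0, None)
t: 11.0
position: [0.4802, -0.0404, 0.0313]
orientation: [0.323, -3.125, -0.0]
ft_force: [-1.0, -0.3, 2.0]
width: 0.443
grasp_force: 34.1
plate 250 [283.76 166.1 ] [ 0.548  -0.0276  0.07  ] gasket (0, None)
t: 11.38
position: [0.4802, -0.0405, 0.0313]
orientation: [0.323, -3.125, -0.0]
ft_force: [-3.0, 2.3, 3.7]
width: 0.441
grasp_force: 34.2
```

```bash
python3 -m inch '[{"x":0,"y":0,"z":0,"rx":0,"ry":0,"rz":0},{"x":0,"y":-0.3,"z":0,"rx":0,"ry":0,"rz":0},{"x":0.1,"y":-0.6,"z":0,"rx":0,"ry":0,"rz":0},{"x":0.2,"y":-0.95,"z":0,"rx":0,"ry":0,"rz":0},{"x":0.2,"y":-0.95,"z":0,"rx":0,"ry":0,"rz":0},{"x":0.2,"y":-0.95,"z":3,"rx":0,"ry":0,"rz":0},{"x":0.2,"y":-0.95,"z":7,"rx":0,"ry":0,"rz":0},{"x":0.2,"y":-1,"z":11,"rx":0,"ry":0,"rz":0},{"x":2,"y":-2,"z":14,"rx":0,"ry":0,"rz":0},{"x":5,"y":-2,"z":16,"rx":0,"ry":0,"rz":0}]' 90
python3 -m inch '[{"x":3.5,"y":0,"z":2,"rx":0,"ry":0,"rz":0},{"x":7,"y":0,"z":4,"rx":0,"ry":0,"rz":0},{"x":9,"y":0,"z":6,"rx":0,"ry":0,"rz":0},{"x":9,"y":0,"z":6,"rx":0,"ry":0,"rz":0},{"x":9,"y":0,"z":6,"rx":0,"ry":0,"rz":0},{"x":9,"y":0,"z":6,"rx":0,"ry":0,"rz":0}]'
python3 cap.py w4 140 60 460 280 2.5
```

```text
t: 12.22
position: [0.5306, -0.0616, 0.1959]
orientation: [-0.323, 3.12, 0.0]
ft_force: [1.6, 0.2, -0.4]
width: 0.903
grasp_force: 0.0
t: 12.72
position: [0.6196, -0.0608, 0.2501]
orientation: [0.322, -3.123, -0.0]
ft_force: [-0.4, 0.8, 0.6]
width: 0.897
grasp_force: 0.0
```

View pics/w4.png

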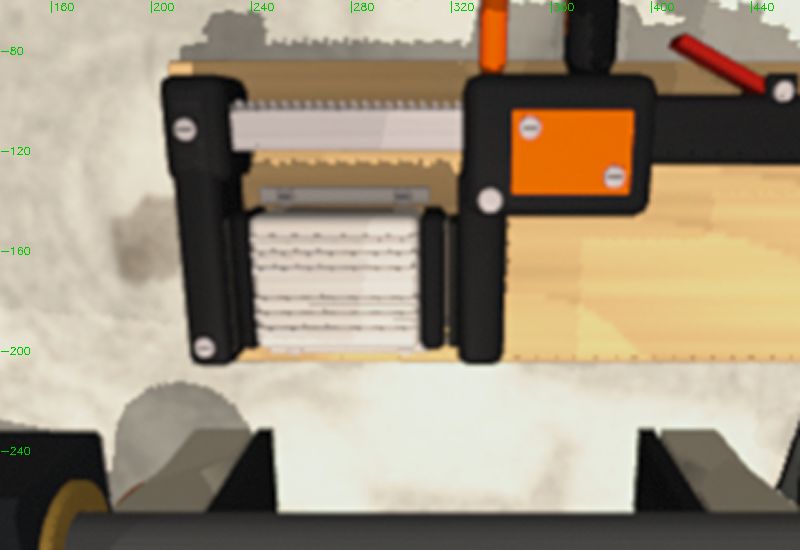

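No orange shows between case (ends at col 417) and cap (420–440); the rear sits on the fixed jaw at 250. Checking numerically.

Run:
```python
from h import *
import pickle
np.set_printoptions(precision=4,suppress=True)
c2=pickle.load(open('pics/w2.pkl','rb'))[0];c4,p,d=pickle.load(open('pics/w4.pkl','rb'))
ex=np.array([.2036,-.9790]);ey=np.array([.979,.2036])
for a,b in[((344,242),(490,200)),((361,209),(530,127)),((404,231),(615,177))]:
    A=onz('wrist',(a[0]/1.25,a[1]/1.25),.0705,c2)[:2];B=onz('wrist',(b[0]/2.5+140,b[1]/2.5+60),.0705,c4)[:2]
    print((B-A)@ex,(B-A)@ey)
for nm,x,y,z in[("fixed jaw pad",250,280,.058),("white front",418,280,.06),("cap front",442,280,.06),("pad face",447,280,.065),("jaw back",505,280,.069),("tail stop?",0,0,.05)]:
    q=onz('wrist',(x/2.5+140,y/2.5+60),z,c4)[:2];print(nm,q@ex,q@ey)
print(p[150,296:330].tolist())
```

```text
0.022077161922371 0.0006176944977533929
0.021276250981440602 -0.0005806882223065417
0.021050165760046074 0.0008046744252136577
fixed jaw pad 0.27887617545638677 0.5942491327870818
white front 0.20251383677996626 0.5938396540962231
cap front 0.19169364164060687 0.5938372581278367
pad face 0.18939121597757055 0.5927995502052139
jaw back 0.16388173517079413 0.5919606669327493
tail stop? 0.37897538397319097 0.4747535422624497
[[227, 217, 204], [227, 217, 203], [226, 218, 204], [226, 218, 203], [226, 217, 204], [226, 217, 203], [227, 218, 204], [227, 217, 203], [221, 207, 194], [203, 190, 177], [169, 159, 149], [108, 101, 94], [46, 44, 40], [26, 24, 24], [31, 31, 30], [33, 31, 31], [32, 31, 31], [32, 30, 30], [31, 29, 30], [29, 28, 27], [29, 29, 28], [54, 50, 48], [77, 70, 63], [63, 58, 51], [42, 40, 36], [36, 35, 31], [28, 27, 24], [19, 18, 18], [24, 22, 21], [30, 28, 28], [32, 30, 30], [33, 31, 30], [35, 33, 33], [35, 34, 34]]
```

Run:
```python
from h import *
import pickle
np.set_printoptions(precision=4,suppress=True)
c2,p2,d2=pickle.load(open('pics/w2.pkl','rb'));c4,p4,d4=pickle.load(open('pics/w4.pkl','rb'))
ex=np.array([.2036,-.9790]);ey=np.array([.979,.2036])
f=lambda c,s,o,x,y,z:onz('wrist',(x/s+o[0],y/s+o[1]),z,c)[:2]@ex
A=lambda x,y,z:f(c2,1.25,(0,0),x,y,z);B=lambda x,y,z:f(c4,2.5,(140,60),x,y,z)
print('fj screw',A(168,208,.058),B(185,128,.058))
print('board end',A(172,170,.018),B(170,62,.018))
print('w2 white front',A(290,268,.06),'gasket/cap',A(300,268,.06),'cap front',A(318,268,.06),'rear white',A(207,290,.06))
print('w4 white front',B(418,280,.06),'cap front',B(442,280,.06),'rear white',B(250,280,.06))
print('w2 row',p2[214,225:275].tolist())
def P(c,d,u,v):
    x=cv2.undistortPoints(np.array([[[u,v]]],float),np.array(c['mtx']),np.array(c['distortion']))[0,0]
    return np.array(c['R']).T@(np.array([x[0],x[1],1])*d[v,u]-c['t'])
for u in list(range(226,244,1))+list(range(302,346)):
    q=P(c4,d4,u,172);print(u,(q[:2]@ex).round(4),q[2].round(3),end=' | ')
```

```text
fj screw 0.3043211461950113 0.30224197925287155
board end 0.3189281141958227 0.319878577463989
w2 white front 0.20051179374034958 gasket/cap 0.19142060360766552 cap front 0.1750717554077421 rear white 0.27923919576389455
w4 white front 0.20251383677996626 cap front 0.19169364164060687 rear white 0.27834435873336927
w2 row [[228, 218, 205], [228, 218, 205], [228, 219, 205], [228, 217, 203], [220, 206, 193], [193, 182, 172], [155, 147, 139], [149, 107, 95], [204, 90, 44], [232, 99, 0], [233, 108, 0], [233, 111, 0], [226, 105, 0], [160, 75, 17], [70, 37, 27], [23, 26, 30], [30, 31, 31], [34, 34, 33], [37, 37, 36], [37, 37, 35], [33, 31, 31], [26, 26, 26], [17, 17, 17], [32, 30, 28], [66, 62, 58], [65, 61, 58], [52, 49, 46], [46, 44, 42], [42, 41, 41], [61, 53, 43], [111, 89, 61], [133, 105, 70], [142, 113, 74], [176, 140, 93], [212, 169, 112], [217, 173, 115], [174, 140, 93], [101, 82, 57], [46, 42, 35], [31, 30, 28], [25, 23, 22], [24, 25, 24], [28, 26, 26], [30, 29, 29], [33, 31, 31], [34, 33, 32], [37, 35, 35], [35, 34, 33], [35, 34, 34], [37, 35, 35]]
226 0.2941 0.06 | 227 0.2933 0.
[... 433 characters left out ...]
57 | 309 0.2006 0.058 | 310 0.1995 0.057 | 311 0.1982 0.06 | 312 0.1972 0.058 | 313 0.196 0.059 | 314 0.1949 0.058 | 315 0.1938 0.057 | 316 0.1926 0.058 | 317 0.1915 0.056 | 318 0.1905 0.05 | 319 0.1892 0.061 | 320 0.1881 0.06 | 321 0.187 0.061 | 322 0.1858 0.06 | 323 0.1847 0.063 | 324 0.1836 0.066 | 325 0.1825 0.065 | 326 0.1814 0.066 | 327 0.1803 0.067 | 328 0.1792 0.067 | 329 0.1781 0.067 | 330 0.1769 0.065 | 331 0.1759 0.066 | 332 0.1748 0.067 | 333 0.1737 0.067 | 334 0.1726 0.067 | 335 0.1714 0.066 | 336 0.1703 0.066 | 337 0.1693 0.067 | 338 0.1681 0.067 | 339 0.167 0.066 | 340 0.1659 0.065 | 341 0.1645 0.061 | 342 0.1605 0.017 | 343 0.1592 0.017 | 344 0.1578 0.016 | 345 0.1566 0.016 |
```

Run:
```python
from h import *
import pickle
np.set_printoptions(precision=4,suppress=True)
c4,p4,d4=pickle.load(open('pics/w4.pkl','rb'))
E=np.array([[.2036,-.9790],[.979,.2036]])
for nm,x,y,z in[("lever tip outer",672,40,.06),("lever mid outer",715,58,.06),("lever inner end",765,90,.06),("lever tip inner",690,34,.06),("pivot screw",784,91,.067),("tail -y",720,95,.066),("tail +y",720,163,.066),("block back",655,150,.067),("handle back",617,40,.064)]:
    print(nm,E@onz('wrist',(x/2.5+140,y/2.5+60),z,c4)[:2])
s=r.sense();print(s['t'],s['qpos'],s['position'],E@s['position'][:2])
d=np.load('pics/side.npz')['d'];c=r.camera_info('side');Q=[]
for n in('side','scene'):
    d=np.load(f'pics/{n}.npz')['d'];c=r.camera_info(n);v,u=np.mgrid[0:400,0:640];m=(d>0)&(d<1.6)
    x=cv2.undistortPoints(np.stack([u[m],v[m]],1)[:,None].astype(float),np.array(c['mtx']),np.array(c['distortion']))[:,0]
    P=(np.c_[x,np.ones(len(x))]*d[m][:,None]-c['t'])@np.array(c['R']);Q.append(P)
P=np.vstack(Q);P=P[(P[:,2]>.085)&(P[:,2]<.5)&(P[:,0]>.35)&(P[:,0]<.7)&(P[:,1]>0)&(P[:,1]<.4)]
b=P[:,:2]@E.T
for lo in np.arange(-.2,.12,.04):
    q=b[(b[:,0]>lo)&(b[:,0]<lo+.04)]
    if len(q): print('ex',round(lo,2),'min ey',np.percentile(q[:,1],[0,1]),len(q))
```

```text
lever tip outer [0.0956 0.492 ]
lever mid outer [0.077 0.499]
lever inner end [0.0546 0.5118]
lever tip inner [0.0882 0.4896]
pivot screw [0.0493 0.5123]
tail -y [0.0755 0.514 ]
tail +y [0.0729 0.5417]
block back [0.1013 0.5364]
handle back [0.1193 0.4924]
12.7667 [ 0.2153  0.26   -0.074  -0.0004 -1.2386 -1.5804] [ 0.6192 -0.0608  0.2501] [0.1856 0.5938]
ex -0.2 min ey [0.7177 0.7201] 1250
ex -0.16 min ey [0.6477 0.6547] 6366
ex -0.12 min ey [0.6402 0.642 ] 3156
ex -0.08 min ey [0.6415 0.6432] 1515
ex -0.04 min ey [0.6593 0.6664] 603
ex 0.0 min ey [0.6894 0.6895] 3
```

```bash
python3 -m inch '[{"x":-1,"y":1,"z":0,"rx":0,"ry":0,"rz":0.12},{"x":-2,"y":2,"z":0,"rx":0,"ry":0,"rz":0.24},{"x":-3,"y":3,"z":0,"rx":0,"ry":0,"rz":0.36},{"x":-4,"y":4,"z":0,"rx":0,"ry":0,"rz":0.48},{"x":-5,"y":5,"z":0,"rx":0,"ry":0,"rz":0.6},{"x":-6,"y":6,"z":-2,"rx":0,"ry":0,"rz":0.72},{"x":-7,"y":7,"z":-3,"rx":0,"ry":0,"rz":0.84},{"x":-8,"y":8,"z":-4,"rx":0,"ry":0,"rz":0.96},{"x":-9.2,"y":8.8,"z":-5,"rx":0,"ry":0,"rz":1.08},{"x":-9.2,"y":8.8,"z":-6,"rx":0,"ry":0,"rz":1.2}]' 100 12
python3 -m inch '[{"x":0,"y":0,"z":-1,"rx":0,"ry":0,"rz":0.12},{"x":0,"y":0,"z":-2,"rx":0,"ry":0,"rz":0.24},{"x":0,"y":0,"z":-4,"rx":0,"ry":0,"rz":0.37},{"x":0,"y":0,"z":-4,"rx":0,"ry":0,"rz":0.37},{"x":0,"y":0,"z":-4,"rx":0,"ry":0,"rz":0.37},{"x":0,"y":0,"z":-4,"rx":0,"ry":0,"rz":0.37}]'
python3 - <<'E'
from h import *
from scipy.spatial.transform import Rotation as Ro
s=r.sense();R=Ro.from_rotvec(s['orientation']).as_matrix();print(s['qpos'],np.degrees(np.arctan2(R[1,1],R[0,1])),R[:,2].round(3),np.array([[.2036,-.9790],[.979,.2036]])@s['position'][:2],s['position'])
E
```

```text
t: 13.6
position: [0.5254, 0.0279, 0.1905]
orientation: [2.039, -2.389, -0.001]
ft_force: [-0.0, -0.8, -0.8]
width: 1.002
grasp_force: 0.0
t: 14.1
position: [0.5283, 0.0273, 0.1519]
orientation: [2.433, -1.987, 0.001]
ft_force: [0.9, -0.0, 0.5]
width: 0.999
grasp_force: 0.0
[ 4.22866939e-01  1.82707412e-01 -4.13947361e-01  4.18295672e-04
 -9.74001223e-01 -2.21781351e-01] -168.46517492378086 [ 0. -0. -1.] [0.08087283 0.52270568] [0.52825058 0.02725126 0.15192517]
```

```bash
python3 -m inch '[{"x":-0.1,"y":0,"z":-4,"rx":0,"ry":0,"rz":0},{"x":-0.1,"y":0,"z":-8,"rx":0,"ry":0,"rz":0},{"x":-0.1,"y":0,"z":-11,"rx":0,"ry":0,"rz":0},{"x":-0.1,"y":0,"z":-12.1,"rx":0,"ry":0,"rz":0},{"x":-0.1,"y":0,"z":-12.1,"rx":0,"ry":0,"rz":0},{"x":-0.1,"y":0,"z":-12.1,"rx":0,"ry":0,"rz":0}]'
python3 -m inch '[{"x":0,"y":0,"z":0,"rx":0,"ry":0,"rz":0},{"x":0,"y":0,"z":0,"rx":0,"ry":0,"rz":0},{"x":0,"y":0,"z":0,"rx":0,"ry":0,"rz":0},{"x":0,"y":0,"z":0,"rx":0,"ry":0,"rz":0},{"x":0,"y":0,"z":0,"rx":0,"ry":0,"rz":0},{"x":0,"y":0,"z":0,"rx":0,"ry":0,"rz":0},{"x":0,"y":0,"z":0,"rx":0,"ry":0,"rz":0},{"x":0,"y":0,"z":0,"rx":0,"ry":0,"rz":0},{"x":0,"y":0,"z":0,"rx":0,"ry":0,"rz":0}]' 0 15
```

```text
t: 14.6
position: [0.5279, 0.0275, 0.0309]
orientation: [2.435, -1.984, 0.001]
ft_force: [0.5, -1.1, 0.2]
width: 0.999
grasp_force: 0.0
t: 15.35
position: [0.5263, 0.0268, 0.03]
orientation: [2.435, -1.982, -0.002]
ft_force: [-4.0, -2.4, 3.6]
width: 0.446
grasp_force: 14.7
```

Pinch span is 39 mm, so the lever is fully pressed. I'll pull back along the bar.

```bash
python3 -m inch '[{"x":0,"y":0.2,"z":0,"rx":0,"ry":0,"rz":0},{"x":-0.1,"y":0.5,"z":0,"rx":0,"ry":0,"rz":0},{"x":-0.2,"y":0.9,"z":0,"rx":0,"ry":0,"rz":0},{"x":-0.3,"y":1.3,"z":0,"rx":0,"ry":0,"rz":0},{"x":-0.4,"y":1.8,"z":0,"rx":0,"ry":0,"rz":0},{"x":-0.5,"y":2.3,"z":0,"rx":0,"ry":0,"rz":0},{"x":-0.6,"y":2.8,"z":0,"rx":0,"ry":0,"rz":0},{"x":-0.7,"y":3.3,"z":0,"rx":0,"ry":0,"rz":0},{"x":-0.8,"y":3.8,"z":0,"rx":0,"ry":0,"rz":0},{"x":-0.8,"y":4,"z":0,"rx":0,"ry":0,"rz":0}]'
python3 -m inch '[{"x":0,"y":0.3,"z":0,"rx":0,"ry":0,"rz":0},{"x":-0.1,"y":0.6,"z":0,"rx":0,"ry":0,"rz":0},{"x":-0.2,"y":0.9,"z":0,"rx":0,"ry":0,"rz":0},{"x":-0.2,"y":1.1,"z":0,"rx":0,"ry":0,"rz":0},{"x":-0.2,"y":1.1,"z":0,"rx":0,"ry":0,"rz":0}]'
```

```text
t: 16.18
position: [0.518, 0.0671, 0.03]
orientation: [2.435, -1.981, -0.002]
ft_force: [-6.6, -4.5, 4.4]
width: 0.447
grasp_force: 14.7
t: 16.6
position: [0.5157, 0.078, 0.03]
orientation: [2.435, -1.981, -0.002]
ft_force: [-7.8, -1.5, 4.4]
width: 0.444
grasp_force: 14.7
```

```bash
python3 -m inch '[{"x":-0.05,"y":0.2,"z":0,"rx":0,"ry":0,"rz":0},{"x":-0.1,"y":0.4,"z":0,"rx":0,"ry":0,"rz":0},{"x":-0.1,"y":0.4,"z":0,"rx":0,"ry":0,"rz":0}]'
python3 -m inch '[{"x":0,"y":0.2,"z":0,"rx":0,"ry":0,"rz":0},{"x":0,"y":0.2,"z":0,"rx":0,"ry":0,"rz":0},{"x":0,"y":0.2,"z":0,"rx":0,"ry":0,"rz":0}]'
python3 -m inch '[{"x":0,"y":0.2,"z":0,"rx":0,"ry":0,"rz":0},{"x":0,"y":0.2,"z":0,"rx":0,"ry":0,"rz":0},{"x":0,"y":0.2,"z":0,"rx":0,"ry":0,"rz":0}]'
```

```text
t: 16.85
position: [0.5152, 0.0802, 0.0299]
orientation: [2.434, -1.98, -0.0]
ft_force: [-0.5, -14.7, 2.4]
width: 0.448
grasp_force: 14.4
t: 17.1
position: [0.515, 0.0816, 0.0299]
orientation: [2.433, -1.98, -0.0]
ft_force: [0.7, -16.8, 2.3]
width: 0.443
grasp_force: 14.2
t: 17.35
position: [0.5148, 0.0834, 0.0298]
orientation: [2.432, -1.98, -0.001]
ft_force: [1.3, -17.1, 2.6]
width: 0.446
grasp_force: 14.3
```

```bash
python3 -m inch '[{"x":0,"y":-0.2,"z":0,"rx":0,"ry":0,"rz":0},{"x":0,"y":-0.2,"z":0,"rx":0,"ry":0,"rz":0},{"x":0,"y":-0.2,"z":0,"rx":0,"ry":0,"rz":0},{"x":0,"y":-0.2,"z":0,"rx":0,"ry":0,"rz":0},{"x":0,"y":-0.2,"z":0,"rx":0,"ry":0,"rz":0},{"x":0,"y":-0.2,"z":0,"rx":0,"ry":0,"rz":0},{"x":0,"y":-0.2,"z":0,"rx":0,"ry":0,"rz":0},{"x":0,"y":-0.2,"z":3,"rx":0,"ry":0,"rz":0},{"x":0,"y":-0.2,"z":7,"rx":0,"ry":0,"rz":0},{"x":0,"y":-0.2,"z":11,"rx":0,"ry":0,"rz":0}]' 100
python3 -m inch '[{"x":0,"y":0,"z":4,"rx":0,"ry":0,"rz":0},{"x":0,"y":0,"z":8,"rx":0,"ry":0,"rz":0},{"x":-3,"y":0,"z":10,"rx":0,"ry":0,"rz":0},{"x":-4,"y":0,"z":12,"rx":0,"ry":0,"rz":0},{"x":-4,"y":0,"z":12,"rx":0,"ry":0,"rz":0},{"x":-4,"y":0,"z":12,"rx":0,"ry":0,"rz":0}]'
python3 - <<'E'
from h import *
a=r.grab_frame('side')[0];w=r.grab_frame('wrist')[0]
A=cv2.resize(a[115:265,215:350],None,fx=3,fy=3,interpolation=cv2.INTER_CUBIC)
W=cv2.resize(w[0:300,200:600] if 0 else w,(395,247),interpolation=cv2.INTER_AREA)
B=cv2.resize(a[100:360,200:480],(395,350))
M=np.zeros((600,800,3),np.uint8);M[:450,:405]=A;M[:247,405:]=W[:,:395];M[250:600,405:]=B
cv2.imwrite('pics/fin.png',M[:,:,::-1])
E
```

```text
t: 18.18
position: [0.5159, 0.0841, 0.1411]
orientation: [2.436, -1.981, -0.001]
ft_force: [1.0, -0.3, -0.0]
width: 0.996
grasp_force: 0.0
t: 18.68
position: [0.4768, 0.0849, 0.2622]
orientation: [-2.434, 1.979, -0.003]
ft_force: [0.5, 0.2, -0.6]
width: 1.001
grasp_force: 0.0
```

View pics/fin.png

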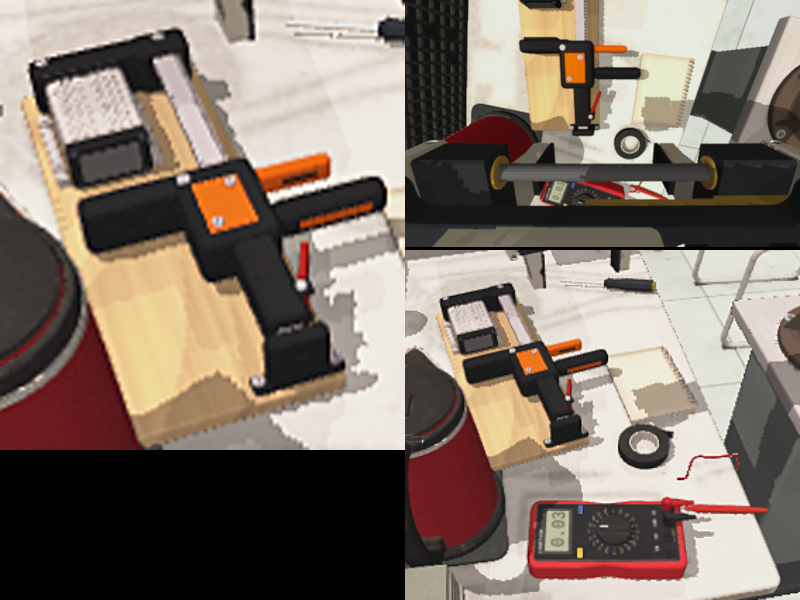

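The head is back against its stop (tail at about (290,330)). The cap at (110,135) is flush with no orange showing, the case lies in its bed and the bystanders look untouched. Handing in.

```bash
python3 -c "
from cell import r
print(r.sign_off())"
```

```text
the job is handed in; nothing more can be done
None
```

The job is handed in at about 19 s: the cap shows no orange gasket, the clamp head is back at its stop, and the case and bystanders look undisturbed. The trigger never visibly stalled, so "fully home" rests on the pictures and a last squeeze that advanced the head only about 0.3 mm.

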